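# Park the lens case in its corner dock and close the keeper

### The arm

A 7-joint arm with a two-finger parallel gripper is mounted at the origin on the work surface. World frame = base frame: x ahead of the robot, y to its left, z up, the work surface at z = 0. Lengths are in m, angles in rad, forces in N, time in s.
With the tool pointing down it reaches from about 0.425 to 0.875 m from the base axis. Payload 8.4 kg.
Tool frame: the origin (TCP) lies at the very end of the fingers, on their centre line; the grasp point (between the pads) lies 19 mm behind it (robot.hold_point_z is the distance from the TCP to the grasp point, in m); z points along the fingers, y is the line along which they close (so a half turn about z gives the same grasp; the last joint's range is limited). The gripper opens to 87 mm and grips with 3 to 60 N. Pads are 19 mm wide; open, the fingers measure 117 mm over their backs; the gripper's body (75 mm by 190 mm) begins 51 mm behind the grasp point.
Start: joints at [-1.408, 0.333, 0.04, 1.465, -0.013, 1.343, -0.059], TCP at [0.168, 0.628, 0.223] pointing down, gripper open.
Joint ranges: [-2.58, 2.58], [-0.38, 2.09], [-1.3, 1.39], [0.25, 2.4], [-1.5, 4.64], [0.08, 2.09], [-2.65, 2.65]. Speed limits (rad/s): [2.22, 2.22, 2.79, 2.79, 3.14, 3.14, 3.14].

### API

Orientations are given as a unit quaternion [w, x, y, z].
In Python, from rig import robot gives the robot as it stands. Calls block until the motion is done:
- robot.move_pose(position, orientation): joint-space move of the TCP to a pose.
- robot.move_straight(position, attitude=None, rate=0.15, until_force=None): straight line of the TCP; attitude=None keeps the orientation; rate is the mean speed in m/s. With until_force (N) it stops when the force on the tool has changed by that much, and returns True; else False.
- robot.move_joints(angles): joint-space move.
- robot.open() and robot.clamp(f_grip=None): open the fingers fully, or close them until they stop; f_grip is the grip in N (None keeps the last).
- robot.pause(seconds).
- robot.inverse_kinematics(position, orientation): joint angles nearest the present ones, or None.
- robot.get_obs(): the state.
- robot.capture(name): name is "side" or "top"; returns a dict with "img" (384x512x3 uint8, red, green, blue), "z_map" (384x512 float32, m along the optical axis (not along the pixel's ray), 0 where there is no reading), "K" (3x3 intrinsics, pixels), "origin" and "orientation" of the camera in the world. Camera axes: x right, y down, z forward; pixel columns grow to the right and rows downward; lengths in m; the calibration is good to about 2 mm. A picture is of the moment at which its call begins.
A pose or a line that the arm cannot do raises robot.IKError and nothing moves.
- robot.sign_off(): hands the job in; it is judged then, once.
The state is a dict: "t": time; "qpos": joint angles; "joint_velocities": joint speeds; "effort": joint torques, N m; "tcp_pos": TCP position; "tcp_rot": TCP orientation; "force": force on the tool from outside, world axes, zero at the start; "ft_torque": the same for the moment, N m; "width": finger opening in m; "gripper_force": force on a finger pad.
Only numpy, scipy, OpenCV 4.12 (cv2) and the standard library are available. Lean on these libraries where they do the work, as an engineer would, in place of code of your own. Each camera call takes 0.05 s, during which the arm holds its last target. There are 200 camera calls.

### The job

Put the large lens case away in its corner on the desk: push it along the desk top until it sits flush against both the long back fence and the short end fence, then push the hinged keeper bar round until it is fully shut along the side of the case nearest you. Only push: do not lift or tip the case and keep your fingers off its carrying handle. Leave everything else on the desk where it stands.

Things in the scene. Friction and masses are not known exactly. Their poses are not given: they have to be found in the camera images.
- lens_case: large loose case: black plastic, aluminium seam and corner plates, bail handle on top; 130 mm along its y, 90 mm along its x, 38 mm high plus handle, 0.3 to 0.6 kg. Origin: centre of its underside. Starts within 0.35 rad of the world axes. Parked, a long side (either) is against the back fence, its axes are parallel to the dock's and its origin is at x = -45, y = -65 mm in the dock's frame.
- lens_case_handle: the steel bail handle fixed on top of the large case, a bar 64 mm long along the case's y over its middle, rising 24 mm above the lid (62 mm above the desk). Not to be touched with the fingers. Origin: centre of the lid's top.
- dock: fixed aluminium corner: two fences 22 mm high, 14 mm thick, no floor. Origin: their inner corner at desk level; turned up to 0.12 rad. Back fence: inner face is the plane x = 0, from y = 0 to -250 mm (to the robot's right). End fence: inner face is the plane y = 0, from x = 0 to -86 mm (towards the robot). The case belongs at x < 0, y < 0.
- keeper (a joint): aluminium bar, 80 mm from pivot to tip, 10 mm thick, 3 to 22 mm above the desk, on an upright hinge at x = -97.5, y = 7 mm in the dock's frame. Angle in rad: 0 points along the dock's -x (open), grows anticlockwise from above; stop at 1.571, along the dock's -y (shut), 2.5 mm clear of the parked case. Starts at -0.4 to 0.4. Stiff (about 1 N at the tip), no spring or catch, stays where left.
- keeper_tip (a point): the free end of the keeper bar, on its centre line, 12.5 mm above the desk, 80 mm from the pivot
- keeper_pivot (a point): the keeper's pivot axis, 12.5 mm above the desk
- small_case: bystander: a smaller case of the same make and look, 85 x 60 x 28 mm with its own handle; stays where it is. Origin: centre of its underside.
- drops_a: bystander: white eye-drop bottle with a grey cap, 28 mm in diameter, 54 mm high, standing about 215 mm in front of the back fence (between the robot and the dock). Origin: centre of its foot.
- drops_b: bystander: another such eye-drop bottle. Origin: centre of its foot.
- pen_torch: bystander: steel pen torch lying flat, 125 x 14 x 14 mm. Origin: under its middle.
- occluder: bystander: black eye occluder lying flat, a 56 mm disc on a flat handle, 168 mm long, 8 mm high. Origin: under its handle.
- trial_frame: bystander: steel trial spectacle frame lying flat, about 125 x 130 mm, 9 mm high. Origin: under its bridge.
- contact_pot: bystander: white twin contact-lens pot, 30 x 63 x 16 mm. Origin: centre of its underside.
- mug: bystander: white mug, 76 mm in diameter, 90 mm high. Origin: centre of its foot.
Mind the look-alikes: they are no part of the job. Leave any blue, green or turquoise look-alike of the lens_case alone.

How it is judged:
On the way, in this order (a step that is already met when the one before it is completed fails the run):
1. the large case sits flush against both fences (x of lens_case in the frame of dock between -0.05 and -0.04 m and y of lens_case in the frame of dock between -0.07 and -0.06 m and angle between the x axis of lens_case and the x axis of dock, either way round below 0.06 rad and angle between lens_case's own z axis and vertical below 0.05 rad), for 0.2 s.
2. the keeper is shut (value of joint keeper above 1.48 rad), for 0.2 s.
At the end, for the whole second after the job is handed in: The large case rests flat on the desk, within 5 mm of home against both fences and square to them within 0.06 rad, and the keeper stands shut (angle above 1.48 of 1.571 rad). First the case is home, then the keeper is shut (all of step 1 and value of joint keeper above 1.48 rad and linear speed of lens_case below 0.01 m/s and height (world z) of lens_case below 0.004 m); the robot touches nothing.
It fails at once if the large case is lifted or tipped (height (world z) of lens_case above 0.01 m or angle between lens_case's own z axis and vertical above 0.15 rad).
It fails at once if the fingers touch the carrying handle (contact force between the fingers and lens_case_handle above 0.5 N).
It fails at once if something else on the desk is disturbed (moved over 20 mm, or tipped) (distance of any of small_case, drops_a, drops_b, pen_torch, occluder, trial_frame, contact_pot, mug from where it was at the start of the episode above 0.02 m or angle between any of small_case, drops_a, drops_b, pen_torch, occluder, trial_frame, contact_pot, mug's own z axis and vertical above 0.4 rad).
It also fails if it takes over 67 s, if anything falls off the work surface, if the arm or the gripper's body presses on something with over 40 N, if the wrist force passes 120 N, or if a joint passes its speed limit or range.

## Working session

There is one attempt and no reset: what is moved stays moved. The work goes in short steps, each a Python script; the robot and the scene stay as the last script left them, time stands still between calls to the robot, and variables do not carry over. Pictures are saved under pics/ and viewed, at most 10 in all, crops included, and the job is handed in when it is done.

```bash
mkdir -p pics
cat > h.py <<'E'
import numpy as np, cv2
from scipy.spatial.transform import Rotation as R
from rig import robot
def shot(cam,name=None):
    d=robot.capture(cam)
    if name: cv2.imwrite(f'pics/{name}.png',cv2.cvtColor(d['img'],cv2.COLOR_RGB2BGR))
    q=np.array(d['orientation']); d['R']=R.from_quat(q[[1,2,3,0]]).as_matrix()
    K=d['K']; v,u=np.mgrid[0:384,0:512]; z=d['z_map']
    P=np.stack([(u-K[0,2])/K[0,0]*z,(v-K[1,2])/K[1,1]*z,z],-1)
    d['P']=P@d['R'].T+np.array(d['origin']); d['P'][z==0]=np.nan
    return d
def ray(d,u,v,h):
    K=d['K']; r=d['R']@np.array([(u-K[0,2])/K[0,0],(v-K[1,2])/K[1,1],1]); o=np.array(d['origin'])
    return o+r*(h-o[2])/r[2]
E
python3 - <<'E'
from h import *
for c in('top','side'):
    d=shot(c,c+'0'); print(c,d['origin'],d['orientation'],d['K'][0,0])
    np.savez(c+'0.npz',img=d['img'],P=d['P'],R=d['R'],origin=d['origin'],K=d['K'])
print(robot.get_obs()['tcp_rot'], robot.get_obs()['t'])
E
```

```text
top [ 0.2882235  -0.04155257  1.10295508] [ 0.07067088 -0.67793404  0.72803602 -0.07331184] 363.23082772305617
side [ 0.31012403 -0.77905893  0.90872005] [-0.35336676  0.92376344 -0.13849247  0.0511164 ] 391.61590381899936
[-5.91700241e-05  1.30539992e-01  9.91442759e-01 -7.50018761e-04] 0.1
```

View pics/top0.png

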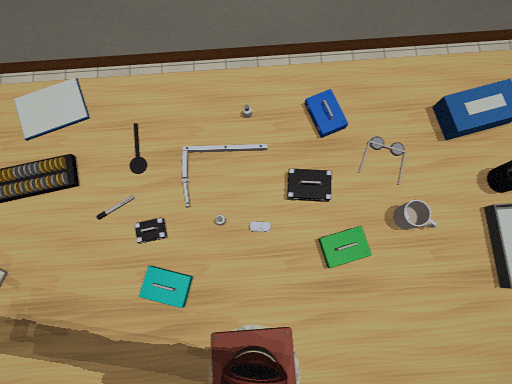

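View pics/side0.png

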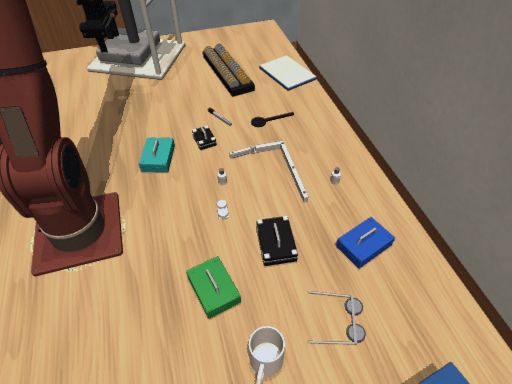

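The top view shows the large case at about (310,184), the dock corner at (186,149), the back fence running to (267,147), and the keeper from (185,181) to (187,206). Bystanders near the working area are drops_a (220,220), contact_pot (260,226), drops_b (247,111) and small_case (151,230). In the side view the large case is at (277,240) and the dock corner at (284,145).

```bash
cat > meas.py <<'E'
from h import *
def rect(P,m,lo,hi):
    k=m&(P[...,2]>lo)&(P[...,2]<hi); n,l,s,c=cv2.connectedComponentsWithStats(k.astype(np.uint8))
    return [(l==i) for i in range(1,n) if s[i,4]>25]
E
python3 - <<'E'
import numpy as np,cv2
for c in('top','side'):
    d=np.load(c+'0.npz'); P=d['P']; img=d['img'].astype(int)
    roi=(P[...,0]>.3)&(P[...,0]<.85)&(P[...,1]>-.4)&(P[...,1]<.5)
    k=(roi&(P[...,2]>.006)&(P[...,2]<.12)).astype(np.uint8)
    n,l,s,_=cv2.connectedComponentsWithStats(k)
    print(c,'desk z',np.nanmedian(P[...,2][roi]))
    for i in range(1,n):
        if s[i,4]<20: continue
        m=l==i; p=P[m]; r=cv2.minAreaRect((p[:,:2]*1000).astype(np.float32))
        print(s[i,:5],img[m].mean(0).round(),'z',np.percentile(p[:,2],[50,95]).round(3),'rect',np.round(r[0]),np.round(r[1]),round(r[2],1))
E
python3 - <<'E'
import cv2
a=cv2.imread('pics/top0.png')[130:240,120:340]
cv2.imwrite('pics/crop1.png',cv2.resize(a,None,fx=3.6,fy=3.6,interpolation=cv2.INTER_CUBIC))
E
```

```text
top desk z 0.0008517864894015403
[ 304   89   45   49 1277] [ 37.  81. 150.] z [0.038 0.044] rect [ 753. -286.] [131. 109.] 18.9
[ 80 102   9  19  97] [133. 143. 148.] z [0.013 0.018] rect [820. 491.] [59. 21.] 5.1
[242 105   9  12  89] [121. 117. 109.] z [0.036 0.056] rect [772. -31.] [26. 21.] 84.6
[129 123  18  48 202] [49. 44. 38.] z [0.008 0.011] rect [685. 331.] [161.  51.] 12.0
[181 144  86  63 755] [150. 152. 154.] z [0.022 0.026] rect [575.  48.] [265. 191.] 88.6
[ 287  168   44   33 1344] [53. 50. 51.] z [0.038 0.043] rect [ 522. -204.] [129.  92.] 83.1
[ 96 195  38  25 182] [119. 113. 108.] z [0.012 0.017] rect [499. 389.] [ 14. 123.] 28.4
[215 215  10  10  84] [144. 142. 137.] z [0.036 0.055] rect [435.  69.] [27. 28.] 40.7
[134 217  33  26 629] [67. 65. 65.] z [0.028 0.046] rect [418. 280.] [62. 86.] 8.0
[249 221  21  11 173] [172. 175. 183.] z [0.016 0.019] rect [408. -46.] [60. 29.] 83.6
[ 318  226   53   32 1181] [ 62. 151.  79.] z [0.039 0.044] rect [ 333. -289.] [ 87. 133.] 10.1
[146 265  20   6  65] [ 32. 138. 129.] z [0.038 0.042] rect [302. 263.] [48. 14.] 72.4
s
[... 573 characters left out ...]
] [155. 150. 142.] z [0.02  0.026] rect [527. 170.] [86. 16.] 7.8
[331 167  10  16 118] [141. 134. 126.] z [0.034 0.056] rect [776. -35.] [22. 29.] 87.0
[217 168  10  15 115] [144. 137. 128.] z [0.034 0.054] rect [434.  66.] [24. 28.] 76.6
[217 200  12  18 167] [198. 198. 201.] z [0.016 0.019] rect [408. -48.] [64. 29.] 84.7
[ 256  216   43   50 1573] [49. 47. 46.] z [0.038 0.042] rect [ 526. -205.] [135. 100.] 82.2
[ 336  217   59   51 1674] [ 47.  83. 161.] z [0.038 0.043] rect [ 751. -281.] [133.  91.] 18.8
[ 197  256   44   62 1637] [ 65. 146.  77.] z [0.038 0.043] rect [ 330. -290.] [ 90. 132.] 12.7
[313 292  27   4  38] [183. 174. 165.] z [0.008 0.011] rect [ 595. -386.] [ 5. 65.] 64.8
```

View pics/crop1.png

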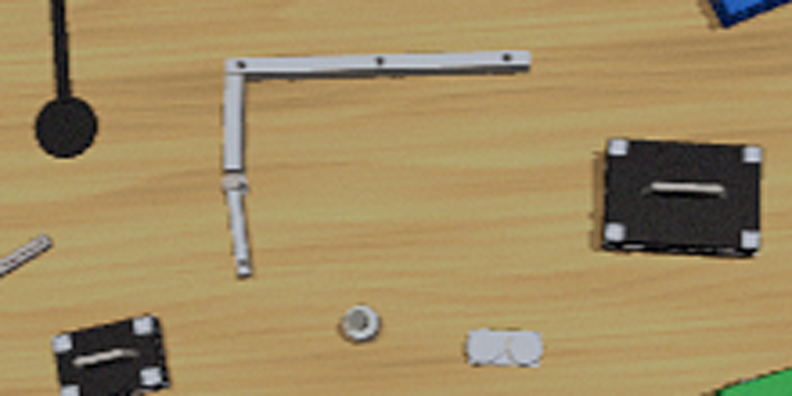

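The crop shows the keeper's tip leaning slightly to the right of the end-fence line, so it is a little past 0 and clear of the corner, and it shows the case with its bail handle lengthwise. Next I'll fit the dock lines.

```bash
cat > dock.py <<'E'
from h import *
def line(p):
    p=(p*1000).astype(np.float32); vx,vy,x,y=cv2.fitLine(p,cv2.DIST_HUBER,0,.01,.01).ravel(); return np.array([x,y]),np.array([vx,vy])
E
python3 - <<'E'
from dock import *
for c in('top','side'):
    d=np.load(c+'0.npz'); P=d['P']; Q=P[...,:2]
    top=(P[...,2]>.016)&(P[...,2]<.03)
    def box(x0,x1,y0,y1): return Q[top&(P[...,0]>x0)&(P[...,0]<x1)&(P[...,1]>y0)&(P[...,1]<y1)]
    pb=box(.62,.72,-.08,.14); pe=box(.57,.645,.14,.21); pk=box(.45,.54,.12,.21)
    for n,p in(('back',pb),('end',pe),('keep',pk)):
        o,v=line(p); print(c,n,len(p),o.round(1),v.round(3),'x',np.percentile(p[:,0],[1,99]).round(3),'y',np.percentile(p[:,1],[1,99]).round(3))
E
```

```text
top back 338 [660.2  28.9] [0.039 0.999] x [0.65  0.671] y [-0.079  0.138]
top end 113 [609.1 171.5] [ 0.999 -0.034] x [0.574 0.644] y [0.164 0.179]
top keep 67 [511.2 169.6] [0.997 0.075] x [0.484 0.539] y [0.163 0.176]
side back 247 [660.   23.4] [0.044 0.999] x [0.65  0.671] y [-0.078  0.139]
side end 87 [609.4 170. ] [ 0.999 -0.039] x [0.575 0.643] y [0.164 0.182]
side keep 54 [511.9 167.9] [0.995 0.095] x [0.484 0.539] y [0.161 0.178]
```

```bash
cat >> h.py <<'E'
PSI=-0.040; EX=np.array([np.cos(PSI),np.sin(PSI)]); EY=np.array([-EX[1],EX[0]]); C=np.array([.6585,.1617])
def W(x,y,z): return np.r_[C+EX*x+EY*y,z]          # dock -> world, m
def L(p): p=np.array(p)[:2]-C; return np.array([p@EX,p@EY])
def att(a,flip=None):   # tool down, tool y at world angle a; nearest half turn kept in range
    out=[]
    for b in(a,a+np.pi):
        y=np.array([np.cos(b),np.sin(b),0]); z=np.array([0,0,-1.]); M=np.stack([np.cross(y,z),y,z],1)
        q=R.from_matrix(M).as_quat(); out.append(q[[3,0,1,2]])
    return out
def go(p,a):
    c=[(np.abs(np.array(j)-robot.get_obs()['qpos']).max(),i) for i,q in enumerate(att(a)) if (j:=robot.inverse_kinematics(p,q)) is not None]
    q=att(a)[min(c)[1]]; robot.move_pose(p,q); return q
def case(cam='top',name=None):
    d=shot(cam,name); P=d['P']; m=(P[...,2]>.030)&(P[...,2]<.05)&(d['img'].max(-1)<110)&(P[...,0]>.42)&(P[...,0]<.70)&(P[...,1]>-.32)&(P[...,1]<.2)
    n,l,s,_=cv2.connectedComponentsWithStats(cv2.morphologyEx(m.astype(np.uint8),cv2.MORPH_CLOSE,np.ones((9,9))))
    r=cv2.minAreaRect((P[(l==1+np.argmax(s[1:,4]))&m][:,:2]*1000).astype(np.float32))
    a=r[2] if r[1][0]>r[1][1] else r[2]+90
    yaw=(np.radians(a)-np.pi/2+np.pi/2)%np.pi-np.pi/2
    return np.array(r[0])/1000,yaw,np.round(r[1])
E
python3 - <<'E'
from h import *
robot.clamp(5)
c=np.array([.524,-.2045]); yaw=-.125; d=np.array([-np.sin(yaw),np.cos(yaw)])
s=c-d*.105
q=go(np.r_[s,.2],yaw)
robot.move_straight(np.r_[s,.008],rate=.15)
print(robot.get_obs()['t'],robot.get_obs()['tcp_pos'],robot.get_obs()['width'])
e=s+d*(.030+.15)
print(robot.move_straight(np.r_[e,.008],rate=.10,until_force=15))
o=robot.get_obs();print(o['t'],o['tcp_pos'],o['force'])
for cam in('top','side'):
  try: x=case(cam,'m1'+cam); print(x, L(x[0]), x[1]-PSI)
  except Exception as ex: print(ex)
E
```

```text
6.5333 [ 0.51144368 -0.30902628  0.00884334] 0.0004297451107409216
False
8.4833 [ 0.53336634 -0.1302718   0.00805115] [ 0.76638828 -3.05381632  2.2506026 ]
(array([ 0.57308191, -0.0036436 ]), np.float64(0.8397119356700422), array([17., 51.])) [-0.07873779 -0.16862715] 0.8797119356700422
(array([ 0.49794547, -0.10290491]), np.float64(-0.2954154049747837), array([24., 20.])) [-0.14984473 -0.27081372] -0.2554154049747837
```

View pics/m1top.png

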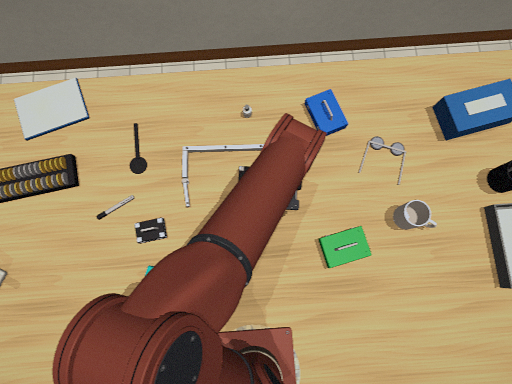

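The arm hides most of the case in the top view, but its far end at about (240,170) is where it should be. I'll continue the push, then raise the arm and look again.

Run:
```python
from h import *
yaw=-.125; d=np.array([-np.sin(yaw),np.cos(yaw)]); p=np.array(robot.get_obs()['tcp_pos'])[:2]
print(robot.move_straight(np.r_[p+d*.108,.008],rate=.10,until_force=15))
p=p+d*.108-d*.02
robot.move_straight(np.r_[p,.008]); 
robot.move_straight(np.r_[p+[-.0,-.16],.15],rate=.3)
o=robot.get_obs();print(o['t'],o['tcp_pos'],o['force'])
for cam in('top','side'):
  try: x=case(cam,'m2'+cam); print(x, L(x[0]), x[1]-PSI)
  except Exception as ex: print(ex)
```

```text
False
10.9583 [ 0.54411448 -0.20107992  0.14874245] [ 0.23593742 -0.01977683  0.6032871 ]
(array([0.55387512, 0.05138593]), np.float64(-0.13814002995517316), array([128.,  91.])) [-0.1001298  -0.11440971] -0.09814002995517315
(array([0.54273486, 0.08270456]), np.float64(-0.29862118513696645), array([74., 61.])) [-0.11251356 -0.08356162] -0.25862118513696647
```

View pics/m2top.png

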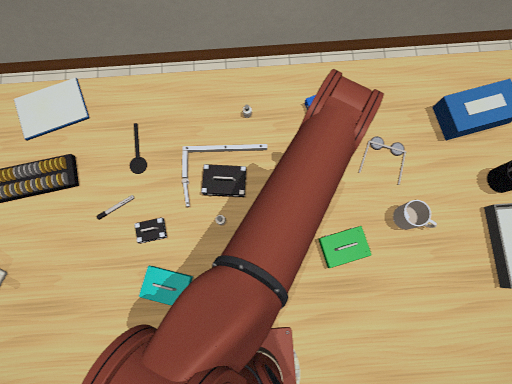

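The case is at about (224,181), just short of the corner and about 0.1 rad off square. The bottle at (220,220) is clear of it. Next I'll push the long near side with both fingers open until it squares up on the back fence.

Run:
```python
from h import *
robot.open()
yc=-.116
q=go(W(-.177,yc,.13),PSI+np.pi/2)
robot.move_straight(W(-.177,yc,.008),rate=.12)
o=robot.get_obs();print(o['t'],L(o['tcp_pos']),o['width'])
robot.move_straight(W(-.125,yc,.008),rate=.06,until_force=15)
print(robot.move_straight(W(-.088,yc,.008),rate=.03,until_force=10))
o=robot.get_obs();print(o['t'],L(o['tcp_pos']),o['force'])
robot.move_straight(W(-.125,yc,.008),rate=.1)
robot.clamp(5)
robot.move_straight(W(-.135,yc-.12,.13),rate=.3)
x=case('top','m3top'); print(x, L(x[0]), x[1]-PSI)
o=robot.get_obs();print(o['t'],L(o['tcp_pos']),o['force'])
```

```text
14.775 [-0.17645204 -0.11597471] 0.08713109468914132
True
16.6667 [-0.09969062 -0.11596514] [ 0.34695599 -1.02418384  0.07139312]
(array([0.60913977, 0.06922701]), np.float64(-0.05026663294302747), array([95., 91.])) [-0.04562281 -0.09437291] -0.010266632943027466
19.3583 [-0.13571552 -0.23402307] [-0.28928095 -0.21616739 -0.27809669]
```

View pics/m3top.png

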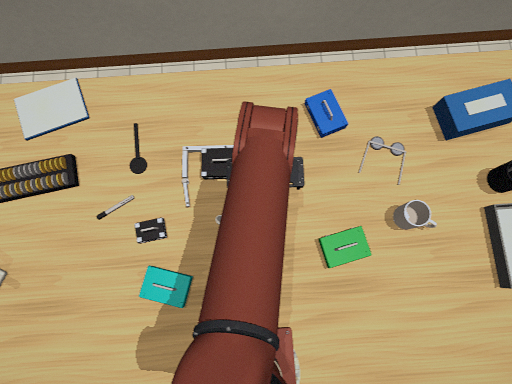

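The case is flush on the back fence: dock x is -45.6 mm and it is 0.01 rad off square. Next is the end push into the corner.

Run:
```python
from h import *
q=go(W(-.045,-.217,.13),PSI)
robot.move_straight(W(-.045,-.217,.008),rate=.12)
robot.move_straight(W(-.045,-.165,.008),rate=.06,until_force=15)
print(robot.move_straight(W(-.045,-.130,.008),rate=.03,until_force=10))
o=robot.get_obs();print(o['t'],L(o['tcp_pos']),o['force'])
robot.move_straight(W(-.045,-.17,.008),rate=.1)
robot.move_straight(W(-.045,-.30,.15),rate=.3)
x=case('top','m4top'); print(x, L(x[0]), x[1]-PSI)
d=shot('side','m4side')
o=robot.get_obs();print(o['t'],o['qpos'],o['force'])
```

```text
True
23.6167 [-0.0455746 -0.1392175] [-0.25451891 -1.5318125   0.46950966]
(array([0.61144452, 0.10750803]), np.float64(-0.0262063040747067), array([112.,  89.])) [-0.04485074 -0.05603034] 0.013793695925293302
24.95 [-0.65833662  0.50837346  1.08265896  1.68146686 -0.46744616  1.24464852
  0.49038605] [-0.16440668  0.84309887 -0.40933683]
```

View pics/m4top.png

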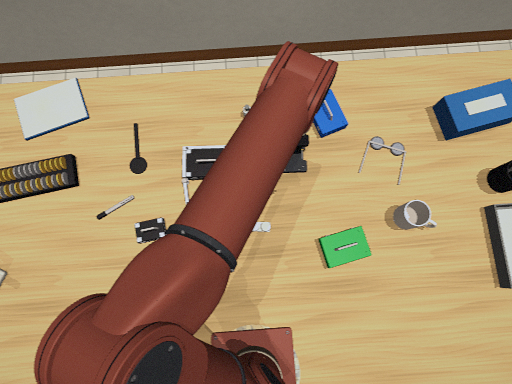

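The case is parked: the TCP stopped at -139.2 mm against a nominal -139.5, and the case's left end sits on the end-fence face at about (186,162). Now I'll swing the keeper round with closed fingers along an arc.

Run:
```python
from h import *
pv=np.array([-.0975,.007]); r=.055
def tcp(t,off,z=.008):
    u=np.array([-np.cos(t),-np.sin(t)]); n=np.array([np.sin(t),-np.cos(t)]); return W(*(pv+u*r-n*off),z)
T=np.linspace(.13,1.56,9)
best=[]
for b in(0,1):
    js=[robot.inverse_kinematics(tcp(t,.0145),att(PSI+t)[b]) for t in T]
    if all(j is not None for j in js): best.append((np.abs(np.diff(js,axis=0)).max(),b)); print(b,best[-1],np.round(js[0],2),np.round(js[-1],2))
b=min(best)[1]
A=lambda t: att(PSI+t)[b]
robot.move_pose(tcp(.13,.035,.15),A(.13))
robot.move_straight(tcp(.13,.035),rate=.12)
for t in T:
    if robot.move_straight(tcp(t,.0145),attitude=A(t),rate=.05,until_force=12): print('stop',t); break
hit=robot.move_straight(tcp(1.571,.0085),attitude=A(1.571),rate=.02,until_force=8)
o=robot.get_obs();print(hit,o['t'],L(o['tcp_pos']),o['force'])
robot.move_straight(tcp(1.571,.045),rate=.08)
robot.move_straight(tcp(1.571,.055,.12),rate=.2)
robot.move_pose([.45,-.35,.2],A(1.571)); 
x=case('top','m5top'); print(x, L(x[0]), x[1]-PSI)
d=shot('side','m5side'); print(robot.get_obs()['t'])
a=cv2.imread('pics/m5top.png')[90:250,120:340]; cv2.imwrite('pics/m5crop.png',cv2.resize(a,None,fx=3.6,fy=3.6,interpolation=cv2.INTER_CUBIC))
```

```text
0 (np.float64(0.18205648102138353), 0) [-1.25  0.51  1.    1.99 -0.54  0.93  0.13] [-0.88  0.44  0.71  1.94 -0.36  0.89  1.53]
1 (np.float64(5.083114743412503), 1) [ 0.33  0.49 -0.91  1.92  0.47  0.96  2.43] [-1.24  0.8   1.29  1.95 -0.88  1.11 -1.19]
True 31.2333 [-0.11133725 -0.04782353] [0.18319857 0.08747812 0.45872516]
(array([0.61122046, 0.09986036]), np.float64(-0.03861237369673187), array([126.,  90.])) [-0.0447688  -0.06368085] 0.0013876263032681288
34.3333
```

View pics/m5crop.png

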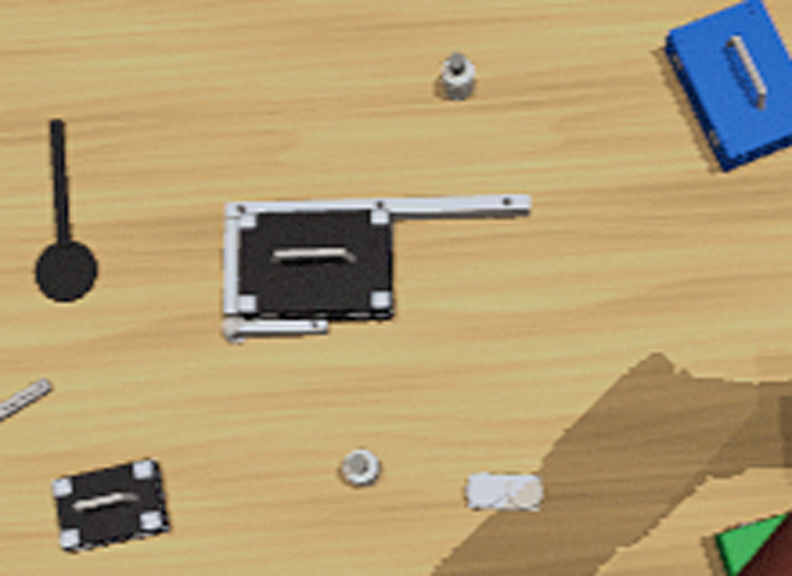

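The crop shows the case flush in the corner, with the keeper parallel to its near side from (233,330) to (325,325) and the bystanders where they were. The bar stopped the tool within 1 mm of the fully shut position, so I'm handing it in.

```bash
python3 -c "
from rig import robot
print(robot.sign_off())"
```

```text
the job is handed in; nothing more can be done
None
```

The large lens case is parked flush against both fences (measured about 1 mm from home and square within 0.002 rad), the keeper bar is shut along its near side, and the job was handed in at about 34 s; no verdict came back.

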